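# Build a bookbinder's pressing pile with alternating spines

## Task

Build a pressing pile on the wooden base with the brass edge: the largest book first, then the middle one, then the smallest, then the thin wooden board, and the iron weight on top. Turn the books so that their spines alternate: the largest with its spine along the brass edge's side, the middle one with its spine on the opposite side, the smallest with its spine on the brass side again. Centre each piece on the one below, the books and the board square to the base with their long sides parallel to the brass edge, set each down gently without letting it drop, and leave the metal dish and the glass jar where they are.

Things in the scene. Friction and masses are not known exactly. Their poses are not given: they have to be found in the camera images.
- press_base: The base of the pile: a fixed flat wooden board lying on the table, brown, its wood 160 mm (x) by 170 mm (y), 18 mm thick, with a brass strip 10 mm wide and 21 mm high (3 mm proud of the wood) along its whole -x side. Origin: centre of the underside of the wood; the pile is centred here, on its top at z = +18 mm. Its y axis runs along the brass.
- brass_edge (a point): Middle of the top of the brass strip of the base, 85 mm from the base's centre in the base's -x direction.
- book_large: A little hardback book lying flat, grey-beige cloth covers, paper edges, dark brown leather spine (its strip, 15 mm wide, shows on the cover too). 64 mm across from spine to fore-edge (its x), 100 mm long along the spine (its y), 26 mm thick (z). Origin: centre of its underside. Its -x points to the spine side. Pinch it across its 64 mm. About 130 g.
- book_middle: A little hardback book lying flat, grey-beige cloth covers, paper edges, dark brown leather spine (its strip, 15 mm wide, shows on the cover too). 54 mm across from spine to fore-edge (its x), 68 mm long along the spine (its y), 22 mm thick (z). Origin: centre of its underside. Its -x points to the spine side. Can be pinched across either side. About 70 g.
- book_small: A little hardback book lying flat, grey-beige cloth covers, paper edges, dark brown leather spine (its strip, 15 mm wide, shows on the cover too). 44 mm across from spine to fore-edge (its x), 56 mm long along the spine (its y), 18 mm thick (z). Origin: centre of its underside. Its -x points to the spine side. Can be pinched across either side. About 40 g.
- press_board: Thin plain pale plywood board lying flat, 60 mm (x) by 90 mm (y), 12 mm thick, the same both ways round. Origin: centre of its underside. Pinch it across its 60 mm. About 50 g.
- weight: Dark iron pressing weight, upright: a round body 50 mm in diameter and 34 mm high, with a round knob 22 mm in diameter and 30 mm high on top (64 mm in all), to be pinched by the knob. Origin: centre of its underside, z up its axis. About 500 g.
- dish: Bystander: square open steel dish, 80 by 80 by 30 mm. Origin: centre of its underside. Do not disturb.
- jar: Bystander: small amber glass jar with a black cap, 48 mm across, 55 mm high. Origin: centre of its underside. Do not disturb.
Not all that is in view belongs to the job. What is shaped like the weight but green is not meant. Leave any turquoise look-alike of the book_small alone.

How it is judged:
On the way, in this order (a step that is already met when the one before it is completed fails the run):
1. the largest book lies on the brass-edged base, spine towards the brass, and is let go (horizontal distance between book_large and press_base below 0.012 m and z of book_large in the frame of press_base between 0.014 and 0.022 m and angle between book_large's own z axis and vertical below 0.08 rad and angle between the x axis of book_large and the x axis of press_base, either way round below 0.2 rad and x of brass_edge in the frame of book_large below 0 m and contact force between the fingers and book_large below 0.05 N), for 0.2 s.
2. the middle book lies on the largest, spine away from the brass, and is let go (horizontal distance between book_middle and book_large below 0.012 m and z of book_middle in the frame of book_large between 0.022 and 0.03 m and angle between book_middle's own z axis and vertical below 0.08 rad and angle between the x axis of book_middle and the x axis of press_base, either way round below 0.2 rad and x of brass_edge in the frame of book_middle above 0 m and contact force between the fingers and book_middle below 0.05 N), for 0.2 s.
3. the smallest book lies on the middle one, spine towards the brass, and is let go (horizontal distance between book_small and book_middle below 0.012 m and z of book_small in the frame of book_middle between 0.018 and 0.026 m and angle between book_small's own z axis and vertical below 0.08 rad and angle between the x axis of book_small and the x axis of press_base, either way round below 0.2 rad and x of brass_edge in the frame of book_small below 0 m and contact force between the fingers and book_small below 0.05 N), for 0.2 s.
4. the thin wooden board lies on the smallest book and is let go (horizontal distance between press_board and book_small below 0.012 m and z of press_board in the frame of book_small between 0.014 and 0.022 m and angle between press_board's own z axis and vertical below 0.08 rad and angle between the x axis of press_board and the x axis of press_base, either way round below 0.2 rad and contact force between the fingers and press_board below 0.05 N), for 0.2 s.
5. the iron weight stands on the board and is let go (horizontal distance between weight and press_board below 0.012 m and z of weight in the frame of press_board between 0.008 and 0.016 m and angle between weight's own z axis and vertical below 0.08 rad and contact force between the fingers and weight below 0.05 N), for 0.2 s.
At the end, for the whole second after the job is handed in: The pile is complete in order with spines alternating. Each centre is within 12 mm of the piece below, each rests flat on it (height within 4 mm, tilt under 0.08 rad), books and board square to the base within 0.2 rad, all released and at rest (all of step 1 and all of step 2 and all of step 3 and all of step 4 and all of step 5 and linear speed of each of book_large, book_middle, book_small, press_board, weight below 0.02 m/s); the robot touches nothing.
It fails at once if the dish or the jar is pushed more than 30 mm (distance of any of dish, jar from where it was at the start of the episode above 0.03 m).
It fails at once if a piece is dropped or thrown (moves faster than 0.6 m/s out of the fingers) ((linear speed of book_large above 0.6 m/s and contact force between the fingers and book_large below 0.05 N) or (linear speed of book_middle above 0.6 m/s and contact force between the fingers and book_middle below 0.05 N) or (linear speed of book_small above 0.6 m/s and contact force between the fingers and book_small below 0.05 N) or (linear speed of press_board above 0.6 m/s and contact force between the fingers and press_board below 0.05 N) or (linear speed of weight above 0.6 m/s and contact force between the fingers and weight below 0.05 N)).
It also fails if it takes over 136 s, if anything falls off the work surface, if the arm or the gripper's body presses on something with over 40 N, if the wrist force passes 120 N, or if a joint passes its speed limit or range.

## Robot

A 6-joint arm with a two-finger parallel gripper is mounted at the origin on the work surface. World frame = base frame: x ahead of the robot, y to its left, z up, the work surface at z = 0. Lengths are in m, angles in rad, forces in N, time in s.
With the tool pointing down it reaches from about 0.4 to 0.825 m from the base axis. Payload 7 kg.
Tool frame: the origin (TCP) lies at the very end of the fingers, on their centre line; the grasp point (between the pads) lies 19 mm behind it; z points along the fingers, y is the direction in which the jaws open and shut (so a half turn about z gives the same grasp; the last joint's range is limited). The gripper opens to 88 mm and grips with 3 to 60 N. Pads are 19 mm wide; open, the fingers measure 130 mm over their backs; the gripper's body (78 mm by 193 mm) begins 47 mm behind the grasp point.
Start: joints at [-0.876, 0.359, 0.012, 0, -1.224, -0.288], TCP at [0.267, -0.62, 0.227] pointing down, gripper open.
Joint ranges: [-3.07, 3.07], [-1.43, 2.12], [-1.02, 1.25], [-3.03, 1.67], [-3.05, -0], [-3.03, 3.03]. Speed limits (rad/s): [2.39, 2.39, 3.01, 3.14, 3.14, 3.14].

## Interface

Orientations are given as [roll, pitch, yaw] about the fixed x, y, z axes, in that order (R = Rz(yaw) Ry(pitch) Rx(roll)).
In Python, from station import arm gives the robot as it stands.
- The arm moves only by the shell command python3 -m inch 'ROWS' [FORCE]. ROWS is text: rows parted by semicolons, each of 7 numbers parted by spaces: the closure, from 0 (fully open) to 1 (shut), then the shift along the tool's x, y, z each as a share of 300 mm, from -1 to 1, then the turn, a rotation vector about the tool's x, y, z each as a share of 60 degrees, from -1 to 1. In form: grip tx ty tz rx ry rz; .... A call has 1 to 12 rows; each row is the pose to reach, as a shift and turn from the pose commanded when the call began, along the tool's axes at that moment; what a row does not reach only later rows make up. A row lasts 1/10 s, in which the tool goes at most 50 mm and 8.59 degrees, less where a joint would pass 70% of its speed; a pose out of reach is approached as far as the arm can. A call with a number of a shift or a turn outside -1 to 1 is refused whole. A call with a gripper value outside its range is refused whole. The fingers move at their own pace and stop on an object; FORCE is the grip in N (left out, the last holds). Time passes only in rows, so rows that repeat a pose let the fingers close. It gives the time, the measured TCP pose, the force and the opening at its end, in the units of the state.
- arm.get_state(): the state, without advancing time (a new reading comes with each control period).
- arm.grab_frame(name): name is "scene" or "side" or "wrist"; returns a dict with "img" (384x512x3 uint8, red, green, blue), "range_z" (384x512 float32, m along the optical axis (not along the pixel's ray), 0 where there is no reading), "fx", "fy", "cx", "cy" (pixels), "dist" ([k1, k2, p1, p2, k3] as OpenCV has them; the pictures are not rectified), "extrinsics" (4x4, takes a point from world to camera coordinates); the wrist camera has in their place "tool_from_camera" (4x4, takes a point from camera to tool coordinates, whose origin is the TCP and whose axes are the flange's). Camera axes: x right, y up, looking along -z (the intrinsics and any distortion apply to the point x, -y, -z); pixel columns grow to the right and rows downward; lengths in m; the calibration is good to about 2 mm. A picture is of the moment at which its call begins: read the wrist's pose just before it.
- arm.job_done(): hands the job in, once; it reports no verdict.
The state is a dict: "t": time; "q": joint angles; "qd": joint speeds; "joint_efforts": joint torques, N m; "eef_pos": TCP position; "ee_rot": TCP orientation; "force": force on the tool from outside, world axes, zero at the start; "moment": the same for the moment, N m; "width": finger opening in m.
Only numpy, scipy, OpenCV 4.12 (cv2) and the standard library are available. Lean on these libraries where they do the work, as an engineer would, in place of code of your own. Each camera call takes 0.05 s, during which the arm holds its last target.

## Working session

There is one attempt and no reset: what is moved stays moved. The work goes in short steps, Python scripts to look and compute and a shell command to move; the robot and the scene stay as the last step left them, time stands still between calls to the robot, and variables do not carry over. Pictures are saved under pics/ and viewed, and the job is handed in when it is done.

```bash
ls; mkdir -p pics; cat > h.py <<'E'
import numpy as np, cv2
from station import arm
from scipy.spatial.transform import Rotation as R
def K(f): return np.array([[f["fx"],0,f["cx"]],[0,f["fy"],f["cy"]],[0,0,1.]])
def T_tool(s):
    T=np.eye(4);T[:3,:3]=R.from_euler('xyz',s["ee_rot"]).as_matrix();T[:3,3]=s["eef_pos"];return T
def grab(n,name=None):
    s=arm.get_state();f=arm.grab_frame(n)
    f["W"]=np.linalg.inv(f["extrinsics"]) if n!="wrist" else T_tool(s)@f["tool_from_camera"]
    if name: cv2.imwrite("pics/"+name+".png",f["img"][:,:,::-1])
    return f
def cloud(f):
    h,w=f["range_z"].shape
    u,v=np.meshgrid(np.arange(w),np.arange(h))
    p=cv2.undistortPoints(np.stack([u,v],-1).reshape(-1,1,2).astype(float),K(f),np.array(f["dist"])).reshape(h,w,2)
    z=f["range_z"].astype(float)
    c=np.stack([p[...,0]*z,-p[...,1]*z,-z],-1)
    P=c@f["W"][:3,:3].T+f["W"][:3,3]
    P[z==0]=np.nan
    return P
E
python3 - <<'E'
from h import *
s=arm.get_state();print(s)
for n in("scene","side","wrist"):
    f=grab(n,n+"0");print(n,f["W"].round(3).tolist())
    np.savez("pics/"+n+"0.npz",P=cloud(f),img=f["img"])
E
```

```text
pics
{'t': 0.0, 'q': array([-8.75866016e-01,  3.59380635e-01,  1.10471374e-02, -3.71856198e-04,
       -1.22412446e+00, -2.88088536e-01]), 'qd': array([-3.06630263e-04, -1.60234166e-03, -1.61327695e-04, -3.06070840e-05,
        1.21075684e-03, -1.57240431e-04]), 'joint_efforts': array([ 1.42088484e-03, -5.82714593e+01,  2.93060911e+01,  6.99731067e+00,
        6.72025941e-03, -2.31981066e-04]), 'eef_pos': array([ 0.26687297, -0.61944821,  0.22561774]), 'ee_rot': array([ 3.13990017e+00, -1.36990506e-04, -2.73487740e+00]), 'force': array([ 0.33564006, -0.56702306, -0.74419474]), 'moment': array([0.0075567 , 0.0364326 , 0.01223178]), 'width': 0.08765984706073386}
scene [[-0.903, -0.32, 0.288, 0.95], [0.43, -0.699, 0.571, 0.814], [0.019, 0.639, 0.769, 1.158], [0.0, 0.0, 0.0, 1.0]]
side [[-0.905, 0.34, -0.256, 0.238], [-0.426, -0.698, 0.576, 0.645], [0.017, 0.63, 0.776, 0.925], [0.0, 0.0, 0.0, 1.0]]
wrist [[-0.395, -0.877, -0.274, 0.193], [0.918, -0.377, -0.12, -0.652], [0.002, -0.299, 0.954, 0.384], [0.0, 0.0, 0.0, 1.0]]
```

View pics/scene0.png

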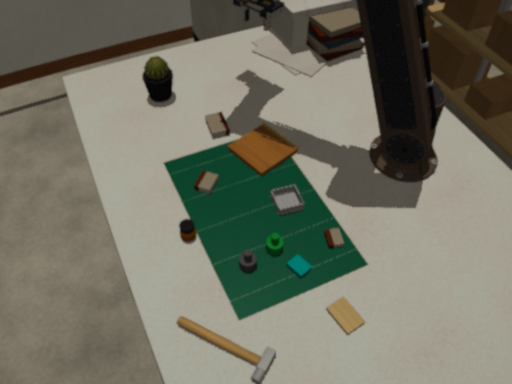

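View pics/side0.png

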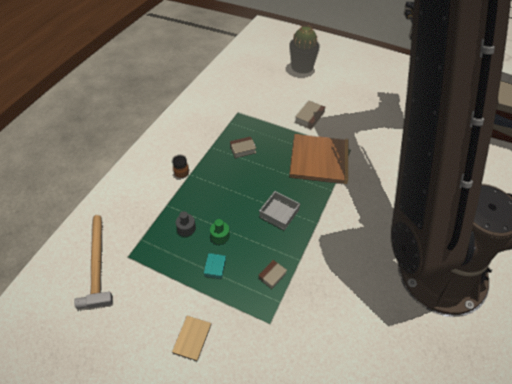

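View pics/wrist0.png

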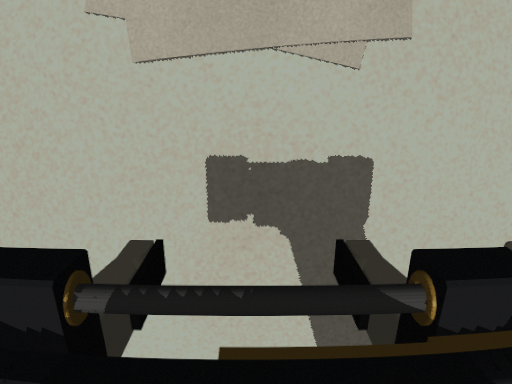

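The scene camera shows books at about (217,124), (206,182) and (334,238). It also shows the base at (262,148), the board at (346,315), the weight at (248,262), the green decoy at (275,243) and the turquoise decoy at (300,265). The dish is at (287,200) and the jar at (187,231). Next I'll build a top-down map from the clouds.

```bash
python3 - <<'E'
from h import *
for n in("scene","side"):
    d=np.load(f"pics/{n}0.npz");P=d["P"];img=d["img"]
    for nm,(u,v) in (dict(a=(217,124),b=(206,182),c=(334,238),base=(262,148),board=(346,315),wt=(248,262),dish=(287,200),jar=(187,231),tab=(130,200)) if n=="scene" else dict(a=(310,113),b=(243,147),c=(273,274),base=(320,158),board=(192,338),wt=(186,226),dish=(280,210),jar=(180,165),tab=(100,200))).items():
        print(n,nm,P[v,u].round(3))
    # ortho: x 0.1..0.9 up, y 0.7..-0.7
    S=600
    H=np.zeros((int(.85*S)+1,int(1.3*S)+1,3),np.uint8)
    ok=np.isfinite(P[...,0])&(P[...,2]<.15)&(P[...,2]>-.02)
    q=P[ok];c=img[ok]
    r=((0.9-q[:,0])*S).astype(int);cc=((0.65-q[:,1])*S).astype(int)
    m=(r>=0)&(r<H.shape[0])&(cc>=0)&(cc<H.shape[1])
    H[r[m],cc[m]]=c[m][:,::-1]
    H=cv2.dilate(H,np.ones((3,3)))
    cv2.imwrite(f"pics/ortho_{n}.png",H)
E
```

```text
scene a [ 0.526 -0.383  0.025]
scene b [ 0.659 -0.145  0.027]
scene c [0.401 0.203 0.021]
scene base [ 0.43  -0.217  0.017]
scene board [0.494 0.422 0.012]
scene wt [0.664 0.183 0.039]
scene dish [ 0.45   0.006 -0.001]
scene jar [0.781 0.024 0.05 ]
scene tab [ 0.895 -0.194  0.003]
side a [ 0.522 -0.387  0.025]
side b [ 0.649 -0.149  0.024]
side c [0.395 0.197 0.015]
side base [ 0.424 -0.213  0.019]
side board [0.492 0.419 0.011]
side wt [0.648 0.18  0.037]
side dish [0.46  0.004 0.003]
side jar [0.765 0.018 0.053]
side tab [ 0.932  0.194 -0.   ]
```

```bash
python3 - <<'E'
import cv2,numpy as np
a=cv2.imread("pics/scene0.png")[100:300,150:380];b=cv2.imread("pics/side0.png")[90:300,130:370]
cv2.imwrite("pics/cs.png",cv2.resize(a,None,fx=3.4,fy=3,interpolation=cv2.INTER_CUBIC)[:600,:800])
cv2.imwrite("pics/cd.png",cv2.resize(b,None,fx=2.8,fy=2.8,interpolation=cv2.INTER_CUBIC)[:600,:800])
E
```

```text
(no output)
```

View pics/cs.png

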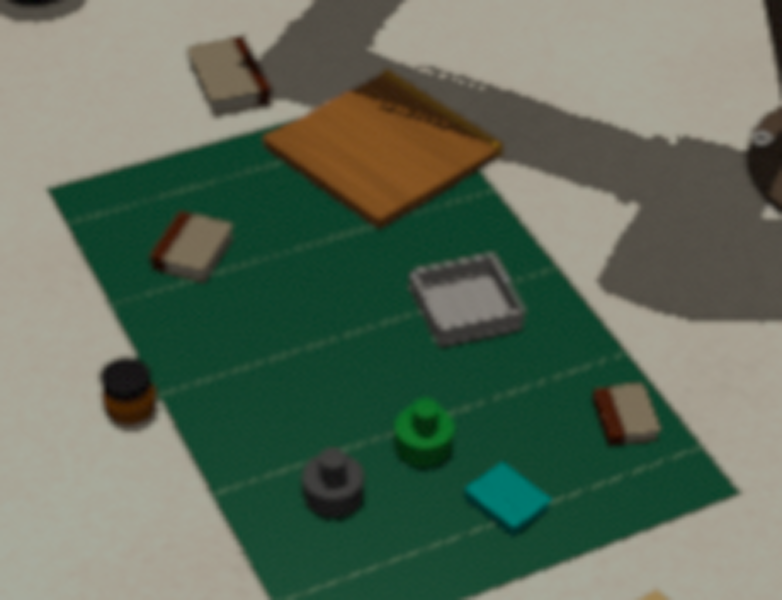

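View pics/cd.png

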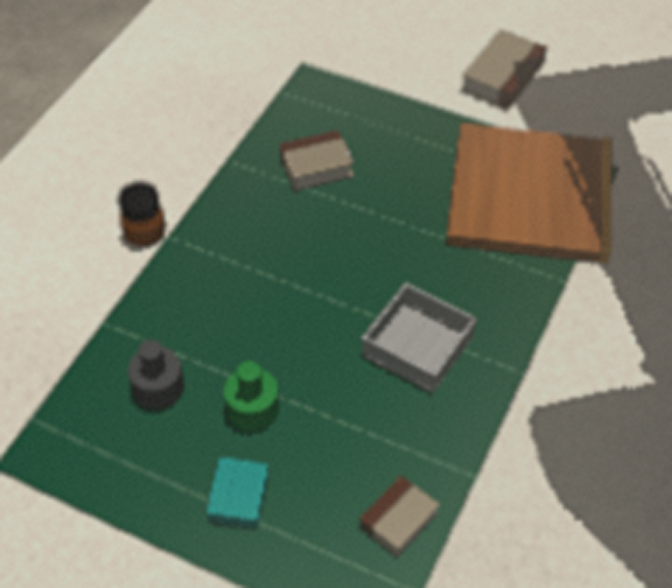

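View pics/ortho_side.png

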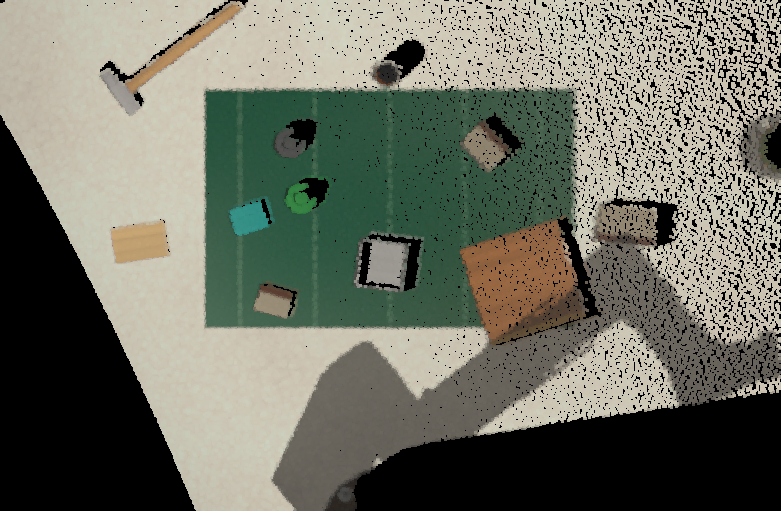

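```bash
cat >> h.py <<'E'
def go(x,y,z,yaw,s=None):
    "tool-frame shares for target pose, tool down"
    s=s or arm.get_state();T=T_tool(s)
    t=T[:3,:3].T@(np.array([x,y,z])-T[:3,3])/0.3
    Rt=R.from_euler('xyz',[np.pi,0,yaw]).as_matrix()
    rv=R.from_matrix(T[:3,:3].T@Rt).as_rotvec()/np.radians(60)
    d=np.linalg.norm(t)*.3
    print("t",t.round(4),"r",rv.round(4),"dist",d.round(3),"rows>=",max(np.ceil(d/.05),np.ceil(np.linalg.norm(rv)*60/8.59)))
E
python3 - <<'E'
from h import *
d=np.load("pics/wrist0.npz");P=d["P"];s=arm.get_state();T=T_tool(s)
for u,v in((256,20),(256,120),(256,200),(20,120),(490,120),(20,20)):
    print((u,v),P[v,u].round(3),(np.linalg.inv(T)@np.r_[P[v,u],1]).round(3))
go(0.50,-0.22,0.3,-3.14)
E
```

```text
(256, 20) [ 0.125 -0.673  0.008] [0.152 0.007 0.218 1.   ]
(256, 120) [ 0.218 -0.632 -0.   ] [0.05  0.008 0.226 1.   ]
(256, 200) [ 0.303 -0.595  0.001] [-0.043  0.008  0.225  1.   ]
(20, 120) [ 0.322 -0.885  0.001] [ 0.055 -0.266  0.225  1.   ]
(490, 120) [ 0.105 -0.382  0.001] [0.055 0.282 0.225 1.   ]
(20, 20) [ 0.215 -0.916 -0.001] [ 0.165 -0.252  0.227  1.   ]
t [-1.2405  0.9163 -0.2462] r [ 0.0012 -0.0004  0.3868] dist 0.469 rows>= 10.0
```

```bash
python3 - <<'E'
from h import *
go(0.56,-0.30,0.3,-3.14)
E
python3 -m inch '0 -0.2 0.1 -0.04 0 0 0.06;0 -0.4 0.2 -0.08 0 0 0.12;0 -0.6 0.3 -0.12 0 0 0.2;0 -0.8 0.4 -0.18 0 0 0.26;0 -1 0.5 -0.246 0 0 0.33;0 -1 0.5 -0.246 0 0 0.387;0 -1 0.5 -0.246 0 0 0.387'
```

```text
t [-1.3188  0.5923 -0.2467] r [ 0.0012 -0.0004  0.3868] dist 0.44 rows>= 9.0
t: 0.85
eef_pos: [0.4844, -0.3614, 0.301]
ee_rot: [3.142, 0.0, -3.142]
force: [0.8, -0.3, -0.4]
width: 0.0878
```

```bash
python3 - <<'E'
from h import *
go(0.56,-0.30,0.3,-3.14)
E
```

```text
t [-0.252   0.2046  0.0035] r [ 0.      0.0004 -0.0015] dist 0.097 rows>= 2.0
```

```bash
python3 -m inch '0 -0.13 0.1 0 0 0 0;0 -0.252 0.2 0 0 0 0;0 -0.252 0.2 0 0 0 0;0 -0.252 0.2 0 0 0 0;0 -0.252 0.2 0 0 0 0'
python3 - <<'E'
from h import *
f=grab("wrist","w1");P=cloud(f)
np.savez("pics/w1.npz",P=P,img=f["img"])
E
```

```text
t: 1.35
eef_pos: [0.5583, -0.3035, 0.3001]
ee_rot: [3.142, -0.001, -3.14]
force: [-0.4, -0.1, -0.6]
width: 0.0878
```

View pics/w1.png

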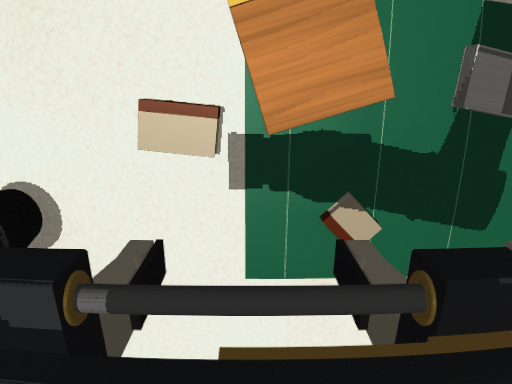

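```bash
python3 -m inch '0 0.1 0.1 0 0 0 0;0 0.2 0.1 0 0 0 0;0 0.2 0.1 0 0 0 0;0 0.2 0.1 0 0 0 0;0 0.2 0.1 0 0 0 0'
cat >> h.py <<'E'
def rect(P,cx,cy,r,zlo,zhi,mask=None):
    m=np.isfinite(P[...,0])&(np.hypot(P[...,0]-cx,P[...,1]-cy)<r)&(P[...,2]>zlo)&(P[...,2]<zhi)
    if mask is not None:m&=mask
    n,l,st,_=cv2.connectedComponentsWithStats(m.astype(np.uint8))
    m=l==1+np.argmax(st[1:,4])
    q=P[m];(c,(w,h),a)=cv2.minAreaRect((q[:,:2]*1000).astype(np.float32))
    if w>h: w,h,a=h,w,a+90   # a = direction of short side
    a=(a+90)%180-90
    print("c",np.round(np.array(c)/1000,4),"short",round(w,1),"long",round(h,1),"short-dir deg",round(a,2),"z",np.median(q[:,2]).round(4),m.sum())
    return np.array(c)/1000,np.radians(a),m
E
python3 - <<'E'
from h import *
f=grab("wrist","w2");P=cloud(f)
np.savez("pics/w2.npz",P=P,img=f["img"],W=f["W"])
print("base");rect(P,.43,-.215,.14,.013,.03)
print("a");rect(P,.525,-.385,.08,.021,.035)
for n in("scene","side"):
    P=np.load(f"pics/{n}0.npz")["P"]
    print(n,"base");rect(P,.43,-.215,.14,.013,.03)
    print("a");rect(P,.525,-.385,.08,.021,.035)
    print("b");rect(P,.655,-.147,.06,.016,.035)
    print("c");rect(P,.4,.2,.06,.013,.035)
    print("board");rect(P,.493,.42,.08,.008,.02)
    print("wt");rect(P,.655,.182,.05,.03,.045)
E
```

```text
t: 1.9
eef_pos: [0.4986, -0.2741, 0.3006]
ee_rot: [-3.141, 0.001, -3.141]
force: [-0.2, -0.5, -0.6]
width: 0.0876
base
c [ 0.4258 -0.2241] short 170.9 long 171.2 short-dir deg -72.58 z 0.0184 18599
a
c [ 0.5219 -0.3947] short 65.2 long 100.6 short-dir deg -6.42 z 0.0264 3634
scene base
c [ 0.4287 -0.2202] short 173.5 long 176.0 short-dir deg -72.61 z 0.0172 1714
a
c [ 0.5221 -0.3911] short 64.2 long 107.6 short-dir deg -6.5 z 0.0254 330
b
c [ 0.6571 -0.1568] short 53.8 long 71.6 short-dir deg -45.31 z 0.0211 269
c
c [0.3978 0.1948] short 46.6 long 60.5 short-dir deg -13.8 z 0.0193 258
board
c [0.495  0.4194] short 63.8 long 91.7 short-dir deg 8.06 z 0.0129 726
wt
c [0.6609 0.1688] short 47.0 long 49.0 short-dir deg 77.64 z 0.0349 168
side base
c [ 0.4293 -0.2245] short 166.8 long 178.3 short-dir deg 17.32 z 0.0188 2317
a
c [ 0.5248 -0.3931] short 65.6 long 104.4 short-dir deg -5.6 z 0.0259 381
b
c [ 0.6562 -0.1592] short 59.1 long 68.0 short-dir deg -46.48 z 0.0227 306
c
c [0.3977 0.1939] short 44.4 long 57.2 short-dir deg -16.07 z 0.0177 375
board
c [0.4952 0.4182] short 61.8 long 90.3 short-dir deg 8.72 z 0.0119 1043
wt
c [0.6594 0.1689] short 44.6 long 49.3 short-dir deg -47.34 z 0.0337 184
```

View pics/w2.png

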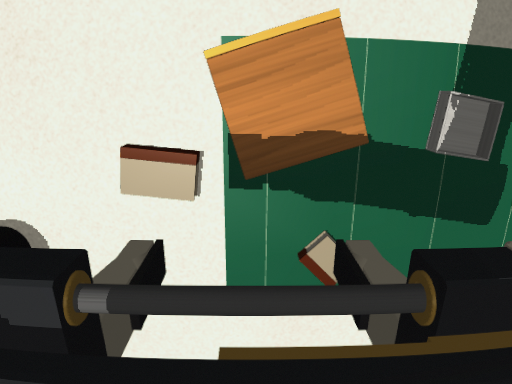

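The brass shows along the base's top edge in the wrist view, (205,52) to (340,14). It faces the robot's -x side, so the base's x axis is at +17.4° and the pile centre is at (0.4306,-0.2226). The large book's spine (160,153) also faces -x. The fitted sizes match the given ones.

```bash
python3 - <<'E'
from h import *
go(.522,-.3945,.12,np.radians(-96.4)); print(arm.get_state()["q"].round(3))
E
```

```text
t [-0.0768 -0.4016  0.6011] r [-1.0000e-04  1.0000e-04 -1.3928e+00] dist 0.218 rows>= 10.0
[-0.159  0.145 -0.107  0.    -1.318 -1.412]
```

```bash
python3 -m inch '0 -0.0768 -0.4 0.4 0 0 -1;0 -0.0768 -0.4 0.4 0 0 -1;0 -0.0768 -0.4 0.4 0 0 -1;0 -0.0768 -0.4 0.4 0 0 -1;0 -0.0768 -0.4 0.4 0 0 -1;0 -0.0768 -0.4 0.4 0 0 -1;0 -0.0768 -0.4 0.4 0 0 -1;0 -0.0768 -0.4 0.4 0 0 -1'
python3 - <<'E'
from h import *
f=grab("wrist","w3");P=cloud(f)
rect(P,.522,-.3945,.08,.021,.035)
go(.522,-.3945,.08,np.radians(-96.4)); go(.522,-.3945,.006,np.radians(-96.4))
E
```

```text
t: 2.75
eef_pos: [0.5221, -0.3938, 0.1794]
ee_rot: [3.14, -0.0, -2.091]
force: [-0.1, -0.1, -0.0]
width: 0.0876
c [ 0.5221 -0.3944] short 64.3 long 100.9 short-dir deg -6.25 z 0.0265 7013
t [ 0.0023 -0.0015  0.332 ] r [ 0.001   0.     -0.3952] dist 0.1 rows>= 3.0
t [ 0.0023 -0.0018  0.5787] r [ 0.001   0.     -0.3952] dist 0.174 rows>= 4.0
```

View pics/w3.png

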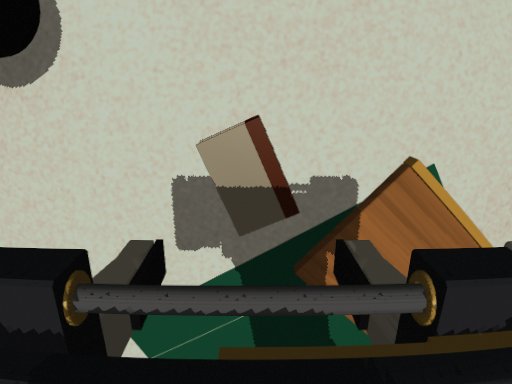

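```bash
python3 -m inch '0 0.0023 -0.0015 0.2 0 0 -0.14;0 0.0023 -0.0015 0.3 0 0 -0.28;0 0.0023 -0.0015 0.33 0 0 -0.395;0 0.0023 -0.0015 0.45 0 0 -0.395;0 0.0023 -0.0015 0.52 0 0 -0.395;0 0.0023 -0.0015 0.577 0 0 -0.395;0 0.0023 -0.0015 0.577 0 0 -0.395;0 0.0023 -0.0015 0.577 0 0 -0.395'
python3 -m inch '1 0 0 0 0 0 0;1 0 0 0 0 0 0;1 0 0 0 0 0 0;1 0 0 0 0 0 0;1 0 0 0 0 0 0;1 0 0 0 0 0 0' 20
python3 - <<'E'
from h import *
go(.522,-.3945,.08,np.radians(-96.4))
E
```

```text
t: 3.6
eef_pos: [0.5221, -0.3944, 0.0073]
ee_rot: [3.141, -0.0, -1.681]
force: [1.2, 0.1, 0.9]
width: 0.0877
t: 4.2
eef_pos: [0.5223, -0.3943, 0.008]
ee_rot: [-3.141, -0.0, -1.679]
force: [-1.6, 0.8, 5.5]
width: 0.0639
t [ 0.0008  0.0006 -0.2398] r [-0.0008 -0.0003  0.0032] dist 0.072 rows>= 2.0
```

```bash
python3 -m inch '1 0 0 -0.05 0 0 0;1 0 0 -0.15 0 0 0;1 0 0 -0.24 0 0 0;1 0 0 -0.24 0 0 0;1 0 0 -0.24 0 0 0'
python3 - <<'E'
from h import *
print(arm.get_state()["width"])
go(.4306,-.2226,.08,np.radians(-72.6))
E
```

```text
t: 4.7
eef_pos: [0.5222, -0.3942, 0.0804]
ee_rot: [-3.14, -0.0, -1.679]
force: [-0.6, -0.4, -2.8]
width: 0.064
0.06401417703882226
t [-0.5355  0.3657  0.0007] r [-0.0016 -0.0005 -0.3938] dist 0.195 rows>= 4.0
```

```bash
python3 -m inch '1 -0.1 0.07 0 0 0 -0.08;1 -0.2 0.14 0 0 0 -0.16;1 -0.3 0.21 0 0 0 -0.24;1 -0.4 0.28 0 0 0 -0.32;1 -0.5 0.34 0 0 0 -0.394;1 -0.5355 0.3657 0 0 0 -0.394;1 -0.5355 0.3657 0 0 0 -0.394;1 -0.5355 0.3657 0 0 0 -0.394;1 -0.5355 0.3657 0 0 0 -0.394'
python3 - <<'E'
from h import *
f=grab("wrist","w4")
go(.4306,-.2226,.0265,np.radians(-72.6))
E
```

```text
t: 5.6
eef_pos: [0.4308, -0.2232, 0.0791]
ee_rot: [3.141, -0.0, -1.267]
force: [1.0, -0.2, -1.6]
width: 0.064
t [-0.0024 -0.0004  0.175 ] r [ 0.0003  0.     -0.0007] dist 0.052 rows>= 2.0
```

View pics/w4.png

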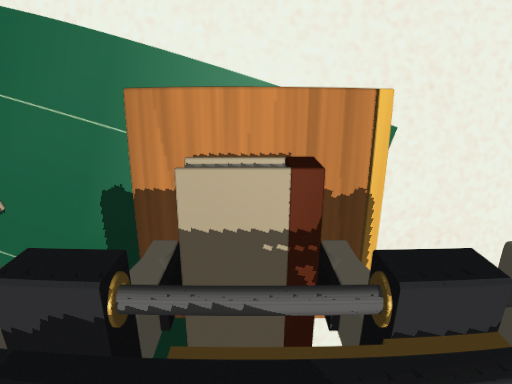

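The book hangs square in the gripper, with its spine (305,200) on the same side as the brass (385,150). I'll lower it now.

```bash
python3 -m inch '1 -0.0024 0 0.06 0 0 0;1 -0.0024 0 0.11 0 0 0;1 -0.0024 0 0.145 0 0 0;1 -0.0024 0 0.16 0 0 0;1 -0.0024 0 0.17 0 0 0;1 -0.0024 0 0.173 0 0 0;1 -0.0024 0 0.173 0 0 0'
```

```text
t: 6.35
eef_pos: [0.4304, -0.222, 0.0276]
ee_rot: [-3.141, -0.0, -1.267]
force: [-0.6, -0.2, -1.9]
width: 0.0641
```

```bash
python3 -m inch '1 0 0 0.003 0 0 0;1 0 0 0.005 0 0 0;1 0 0 0.005 0 0 0;1 0 0 0.005 0 0 0'
```

```text
t: 6.75
eef_pos: [0.4302, -0.2219, 0.026]
ee_rot: [-3.141, -0.0, -1.267]
force: [-1.3, 1.0, -1.0]
width: 0.0636
```

```bash
python3 -m inch '1 0 0 0.002 0 0 0;1 0 0 0.003 0 0 0;1 0 0 0.003 0 0 0;1 0 0 0.003 0 0 0'
```

```text
t: 7.15
eef_pos: [0.4302, -0.2219, 0.026]
ee_rot: [-3.141, -0.0, -1.266]
force: [-4.2, 3.0, 11.9]
width: 0.0641
```

```bash
python3 -m inch '0.3 0 0 -0.002 0 0 0;0 0 0 -0.002 0 0 0;0 0 0 -0.002 0 0 0;0 0 0 -0.002 0 0 0;0 0 0 -0.002 0 0 0;0 0 0 -0.1 0 0 0;0 0 0 -0.25 0 0 0;0 0 0 -0.4 0 0 0;0 0 0 -0.5 0 0 0;0 0 0 -0.6 0 0 0;0 0 0 -0.6 0 0 0;0 0 0 -0.6 0 0 0'
python3 - <<'E'
from h import *
f=grab("wrist","w5");P=cloud(f)
rect(P,.4306,-.2226,.08,.036,.055)
rect(P,.4306,-.2226,.15,.013,.055)
f=grab("side","s5");P=cloud(f)
rect(P,.4306,-.2226,.08,.036,.055)
go(.655,-.147,.2,np.radians(-46))
E
```

```text
t: 8.35
eef_pos: [0.4302, -0.2219, 0.2054]
ee_rot: [-3.14, -0.0, -1.267]
force: [0.2, -0.8, -0.8]
width: 0.0869
c [ 0.4301 -0.2221] short 64.2 long 101.0 short-dir deg 17.49 z 0.0446 6703
c [ 0.4262 -0.2243] short 169.5 long 170.7 short-dir deg -72.99 z 0.0189 25813
c [ 0.4329 -0.2222] short 61.5 long 105.3 short-dir deg 16.99 z 0.0447 523
t [-0.0128 -0.7922  0.0124] r [ 0.001   0.0011 -0.4431] dist 0.238 rows>= 5.0
```

View pics/w5.png

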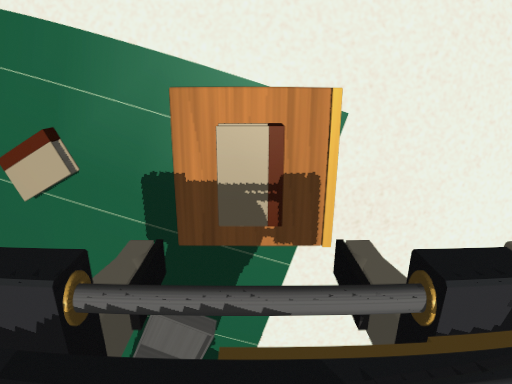

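```bash
python3 - <<'E'
from h import *
go(.6566,-.158,.18,np.radians(-136))
E
```

```text
t [ 0.0238 -0.7864  0.079 ] r [1.5000e-03 1.0000e-04 1.0569e+00] dist 0.237 rows>= 8.0
```

```bash
python3 -m inch '0 0.003 -0.1 0 0 0 0.13;0 0.006 -0.2 0 0 0 0.26;0 0.01 -0.3 0 0 0 0.39;0 0.012 -0.4 0 0 0 0.52;0 0.015 -0.5 0 0 0 0.65;0 0.018 -0.6 0.02 0 0 0.78;0 0.02 -0.7 0.04 0 0 0.9;0 0.0238 -0.7864 0.079 0 0 1;0 0.0238 -0.7864 0.079 0 0 1;0 0.0238 -0.7864 0.079 0 0 1;0 0.0238 -0.7864 0.079 0 0 1'
python3 - <<'E'
from h import *
f=grab("wrist","w6");P=cloud(f)
c,a,m=rect(P,.6566,-.158,.06,.017,.035)
go(*c,.1,np.radians(-136)); go(*c,.006,np.radians(-136))
E
```

```text
t: 9.55
eef_pos: [0.6565, -0.1583, 0.1806]
ee_rot: [3.141, -0.001, -2.313]
force: [-0.1, -0.5, 1.1]
width: 0.0879
c [ 0.6544 -0.16  ] short 54.3 long 69.0 short-dir deg -45.17 z 0.0225 3943
t [0.0088 0.002  0.2709] r [ 0.0002 -0.0003  0.0578] dist 0.081 rows>= 2.0
t [0.0087 0.0019 0.5842] r [ 0.0002 -0.0003  0.0578] dist 0.175 rows>= 4.0
```

View pics/w6.png

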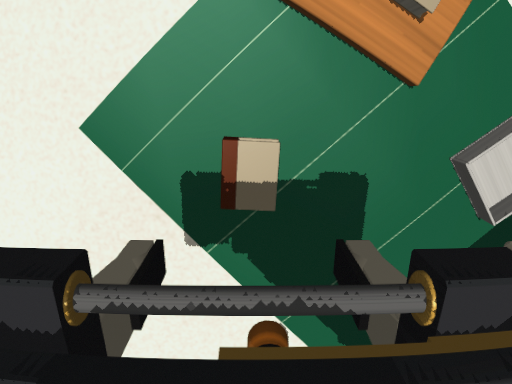

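The book's spine (230,173) is on the left, and the jar is well clear. Descending.

```bash
python3 -m inch '0 0.0087 0.002 0.15 0 0 0.045;0 0.0087 0.002 0.3 0 0 0.045;0 0.0087 0.002 0.42 0 0 0.045;0 0.0087 0.002 0.52 0 0 0.045;0 0.0087 0.002 0.583 0 0 0.045;0 0.0087 0.002 0.583 0 0 0.045;0 0.0087 0.002 0.583 0 0 0.045'
python3 -m inch '1 0 0 0 0 0 0;1 0 0 0 0 0 0;1 0 0 0 0 0 0;1 0 0 0 0 0 0;1 0 0 0 0 0 0;1 0 0 0 0 0 0;1 0 0 0 0 0 0' 15
python3 -m inch '1 0 0 -0.05 0 0 0;1 0 0 -0.15 0 0 0;1 0 0 -0.3 0 0 0;1 0 0 -0.35 0 0 0;1 0 0 -0.35 0 0 0;1 0 0 -0.35 0 0 0'
python3 - <<'E'
from h import *
go(.4301,-.2221,.11,np.radians(-72.6))
E
```

```text
t: 10.3
eef_pos: [0.6552, -0.16, 0.0074]
ee_rot: [-3.141, 0.0, -2.361]
force: [-0.4, -0.4, 0.6]
width: 0.0874
t: 11.0
eef_pos: [0.6553, -0.1596, 0.0068]
ee_rot: [-3.141, 0.0, -2.361]
force: [-1.6, 0.3, 4.0]
width: 0.0541
t: 11.6
eef_pos: [0.6548, -0.1595, 0.1117]
ee_rot: [3.142, 0.001, -2.361]
force: [-0.1, 0.4, -2.0]
width: 0.0538
t [0.6791 0.3786 0.0052] r [-3.0000e-04  6.0000e-04 -1.0449e+00] dist 0.233 rows>= 8.0
```

```bash
python3 -m inch '1 0.08 0.05 0 0 0 -0.12;1 0.16 0.1 0 0 0 -0.24;1 0.25 0.14 0 0 0 -0.36;1 0.34 0.19 0 0 0 -0.48;1 0.43 0.24 0 0 0 -0.6;1 0.52 0.29 0 0 0 -0.72;1 0.6 0.34 0 0 0 -0.84;1 0.66 0.37 0 0 0 -0.95;1 0.679 0.3786 0 0 0 -1;1 0.679 0.3786 0 0 0 -1;1 0.679 0.3786 0 0 0 -1;1 0.679 0.3786 0 0 0 -1'
python3 - <<'E'
from h import *
go(.4301,-.2221,.053,np.radians(-72.6))
E
```

```text
t: 12.8
eef_pos: [0.4307, -0.2221, 0.1109]
ee_rot: [3.141, 0.0, -1.315]
force: [0.8, 0.6, -0.9]
width: 0.0538
t [-0.0005  0.0018  0.193 ] r [ 0.0008  0.0003 -0.0456] dist 0.058 rows>= 2.0
```

```bash
python3 -m inch '1 -0.003 0.0018 0.06 0 0 -0.0456;1 -0.003 0.0018 0.11 0 0 -0.0456;1 -0.003 0.0018 0.15 0 0 -0.0456;1 -0.003 0.0018 0.18 0 0 -0.0456;1 -0.003 0.0018 0.193 0 0 -0.0456;1 -0.003 0.0018 0.193 0 0 -0.0456;1 -0.003 0.0018 0.193 0 0 -0.0456'
python3 - <<'E'
from h import *
grab("wrist","w7"); grab("side","s7")
E
```

```text
t: 13.5
eef_pos: [0.43, -0.2216, 0.0538]
ee_rot: [-3.141, -0.0, -1.266]
force: [0.8, -1.1, -0.4]
width: 0.0539
```

View pics/w7.png

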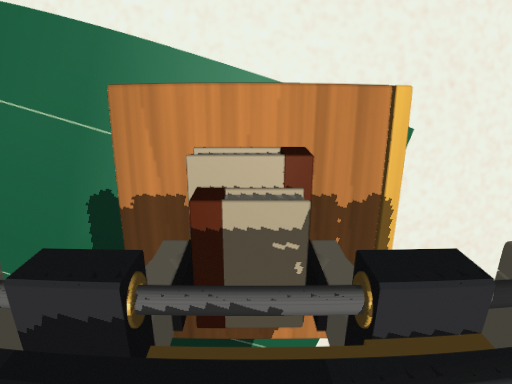

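The middle book's spine (208,230) is on the side away from the brass, as it should be. I'll lower it to contact.

```bash
python3 -m inch '1 0 0 0.004 0 0 0;1 0 0 0.007 0 0 0;1 0 0 0.008 0 0 0;1 0 0 0.009 0 0 0;1 0 0 0.009 0 0 0'
```

```text
t: 14.1
eef_pos: [0.4296, -0.2215, 0.0507]
ee_rot: [3.142, 0.0, -1.266]
force: [0.0, 0.7, -1.2]
width: 0.0536
```

```bash
python3 -m inch '1 0 0 0.002 0 0 0;1 0 0 0.003 0 0 0;1 0 0 0.003 0 0 0'
```

```text
t: 14.4
eef_pos: [0.4297, -0.2215, 0.0507]
ee_rot: [-3.141, -0.0, -1.266]
force: [-3.2, 2.4, 10.2]
width: 0.0542
```

```bash
python3 -m inch '0.3 0 0 -0.002 0 0 0;0 0 0 -0.002 0 0 0;0 0 0 -0.002 0 0 0;0 0 0 -0.002 0 0 0;0 0 0 -0.002 0 0 0;0 0 0 -0.1 0 0 0;0 0 0 -0.25 0 0 0;0 0 0 -0.4 0 0 0;0 0 0 -0.5 0 0 0;0 0 0 -0.6 0 0 0;0 0 0 -0.6 0 0 0;0 0 0 -0.6 0 0 0'
python3 - <<'E'
from h import *
f=grab("wrist","w8");P=cloud(f)
rect(P,.4306,-.2226,.08,.058,.08)
rect(P,.4306,-.2226,.15,.037,.08)
rect(P,.4306,-.2226,.15,.013,.08)
go(.3978,.1943,.2,np.radians(-105)); go(.3978,.1943,.2,np.radians(75)); print(arm.get_state()["q"].round(2))
E
```

```text
t: 15.6
eef_pos: [0.4298, -0.2214, 0.2302]
ee_rot: [-3.14, -0.0, -1.266]
force: [-0.6, -0.1, -0.2]
width: 0.0876
c [ 0.4299 -0.2226] short 54.2 long 68.3 short-dir deg 17.4 z 0.0666 3804
c [ 0.43   -0.2222] short 64.2 long 100.9 short-dir deg 17.48 z 0.0661 5846
c [ 0.4259 -0.2238] short 170.6 long 170.8 short-dir deg -72.71 z 0.0189 22993
t [-1.3531 -0.3154  0.0985] r [3.000e-04 5.000e-04 5.409e-01] dist 0.418 rows>= 9.0
t [-1.3531 -0.3154  0.0985] r [-6.0000e-04  4.0000e-04 -2.4591e+00] dist 0.418 rows>= 18.0
[-0.07  0.04 -0.39 -0.   -1.14  0.37]
```

View pics/w8.png

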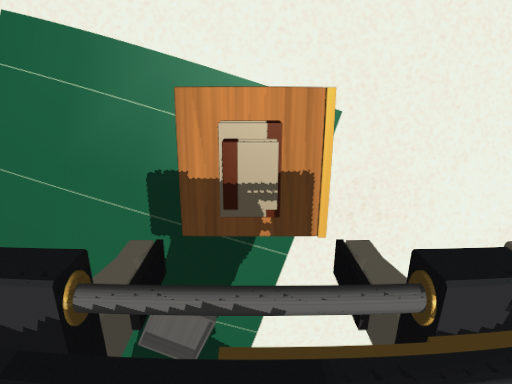

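```bash
python3 - <<'E'
from h import *
go(.5,0,.22,np.radians(-12.6))
E
```

```text
t [-0.6331 -0.4462  0.0314] r [-1.000e-04  6.000e-04 -9.991e-01] dist 0.233 rows>= 7.0
```

```bash
python3 -m inch '0 -0.09 -0.06 0.03 0 0 -0.14;0 -0.18 -0.12 0.03 0 0 -0.28;0 -0.27 -0.19 0.03 0 0 -0.42;0 -0.36 -0.25 0.03 0 0 -0.56;0 -0.45 -0.31 0.03 0 0 -0.7;0 -0.54 -0.38 0.03 0 0 -0.84;0 -0.633 -0.446 0.03 0 0 -0.99;0 -0.633 -0.446 0.03 0 0 -0.99'
python3 - <<'E'
from h import *
go(.3978,.1943,.2,np.radians(47.4))
E
```

```text
t: 16.45
eef_pos: [0.5009, 0.0025, 0.2192]
ee_rot: [3.14, 0.002, -0.222]
force: [-0.6, 0.3, 0.4]
width: 0.0876
t [-0.4756 -0.5484  0.0643] r [-0.      0.0023 -1.0016] dist 0.219 rows>= 7.0
```

```bash
python3 -m inch '0 -0.07 -0.08 0.06 0 0 -0.14;0 -0.14 -0.16 0.06 0 0 -0.28;0 -0.21 -0.24 0.06 0 0 -0.42;0 -0.28 -0.32 0.06 0 0 -0.56;0 -0.35 -0.4 0.06 0 0 -0.7;0 -0.42 -0.48 0.06 0 0 -0.84;0 -0.475 -0.548 0.06 0 0 -0.99;0 -0.475 -0.548 0.06 0 0 -0.99;0 -0.475 -0.548 0.06 0 0 -0.99;0 -0.475 -0.548 0.06 0 0 -0.99'
python3 - <<'E'
from h import *
f=grab("wrist","w9");P=cloud(f)
c,a,m=rect(P,.3978,.1943,.05,.013,.03)
print(arm.get_state()["q"].round(2))
y=np.radians(90)+a
print(np.degrees(y));go(*c,.1,y);go(*c,.0045,y)
E
```

```text
t: 17.45
eef_pos: [0.3988, 0.1914, 0.2022]
ee_rot: [3.142, 0.001, 0.805]
force: [-0.4, 0.1, -0.5]
width: 0.0875
c [0.3965 0.1941] short 44.3 long 56.6 short-dir deg -15.69 z 0.0187 2299
[ 0.9  -0.01 -0.51 -0.   -1.08  1.48]
74.31380462646484
t [ 0.0013 -0.0123  0.3412] r [-2.0e-04  1.1e-03 -4.7e-01] dist 0.102 rows>= 4.0
t [ 0.0017 -0.0124  0.6595] r [-2.0e-04  1.1e-03 -4.7e-01] dist 0.198 rows>= 4.0
```

View pics/w9.png

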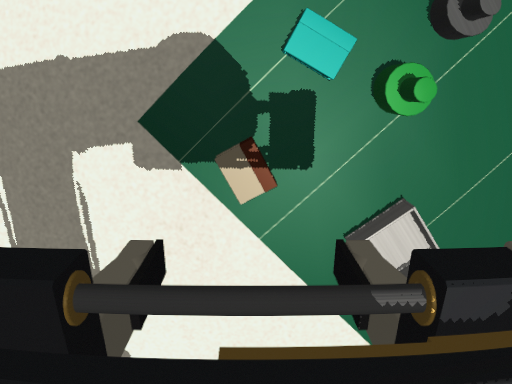

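The small book is at (245,170) with its spine towards the right, which is world +x. The 44.3 x 56.6 mm fit confirms its size.

```bash
python3 -m inch '0 0.0015 -0.0124 0.15 0 0 -0.14;0 0.0015 -0.0124 0.25 0 0 -0.28;0 0.0015 -0.0124 0.33 0 0 -0.4;0 0.0015 -0.0124 0.42 0 0 -0.47;0 0.0015 -0.0124 0.55 0 0 -0.47;0 0.0015 -0.0124 0.62 0 0 -0.47;0 0.0015 -0.0124 0.658 0 0 -0.47;0 0.0015 -0.0124 0.658 0 0 -0.47;0 0.0015 -0.0124 0.658 0 0 -0.47'
python3 -m inch '1 0 0 0 0 0 0;1 0 0 0 0 0 0;1 0 0 0 0 0 0;1 0 0 0 0 0 0;1 0 0 0 0 0 0;1 0 0 0 0 0 0;1 0 0 0 0 0 0;1 0 0 0 0 0 0' 12
python3 -m inch '1 0 0 -0.05 0 0 0;1 0 0 -0.15 0 0 0;1 0 0 -0.3 0 0 0;1 0 0 -0.45 0 0 0;1 0 0 -0.45 0 0 0;1 0 0 -0.45 0 0 0'
python3 - <<'E'
from h import *
go(.5,0.03,.16,np.radians(14))
E
```

```text
t: 18.4
eef_pos: [0.3969, 0.1946, 0.0055]
ee_rot: [-3.141, 0.001, 1.298]
force: [0.4, 0.4, 0.3]
width: 0.0876
t: 19.2
eef_pos: [0.3966, 0.1952, 0.0056]
ee_rot: [3.142, -0.0, 1.3]
force: [-0.9, 0.3, 1.8]
width: 0.0439
t: 19.8
eef_pos: [0.3967, 0.1956, 0.1414]
ee_rot: [3.141, -0.003, 1.299]
force: [-0.7, -0.3, -1.4]
width: 0.0435
t [-0.4394  0.4797 -0.0628] r [-7.0000e-04 -2.8000e-03  1.0075e+00] dist 0.196 rows>= 8.0
```

```bash
python3 -m inch '1 -0.05 0.06 -0.06 0 0 0.13;1 -0.1 0.12 -0.06 0 0 0.26;1 -0.16 0.18 -0.06 0 0 0.39;1 -0.22 0.24 -0.06 0 0 0.52;1 -0.28 0.3 -0.06 0 0 0.65;1 -0.34 0.36 -0.06 0 0 0.78;1 -0.4 0.42 -0.06 0 0 0.9;1 -0.44 0.48 -0.06 0 0 1;1 -0.44 0.48 -0.06 0 0 1'
python3 - <<'E'
from h import *
go(.4302,-.2235,.14,np.radians(-46))
E
```

```text
t: 20.7
eef_pos: [0.5, 0.0275, 0.1563]
ee_rot: [3.141, 0.004, 0.247]
force: [-0.5, 0.3, -0.8]
width: 0.044
t [-0.4299  0.7545  0.0566] r [0.0025 0.0028 1.0025] dist 0.261 rows>= 8.0
```

```bash
python3 -m inch '1 -0.05 0.09 0.02 0 0 0.13;1 -0.1 0.18 0.02 0 0 0.26;1 -0.16 0.27 0.02 0 0 0.39;1 -0.22 0.36 0.02 0 0 0.52;1 -0.28 0.46 0.02 0 0 0.65;1 -0.33 0.56 0.03 0 0 0.78;1 -0.38 0.66 0.04 0 0 0.9;1 -0.43 0.7545 0.05 0 0 1;1 -0.43 0.7545 0.05 0 0 1;1 -0.43 0.7545 0.05 0 0 1;1 -0.43 0.7545 0.05 0 0 1'
python3 - <<'E'
from h import *
go(.4302,-.2235,.074,np.radians(-72.6))
E
```

```text
t: 21.8
eef_pos: [0.4313, -0.2213, 0.1428]
ee_rot: [3.141, 0.001, -0.793]
force: [-0.2, 0.1, -0.8]
width: 0.0436
t [0.0028 0.0075 0.2294] r [0.0009 0.0008 0.4527] dist 0.069 rows>= 4.0
```

```bash
python3 -m inch '1 0.0028 0.0075 0 0 0 0.14;1 0.0028 0.0075 0.02 0 0 0.28;1 0.0028 0.0075 0.05 0 0 0.42;1 0.0028 0.0075 0.09 0 0 0.453;1 0.0028 0.0075 0.15 0 0 0.453;1 0.0028 0.0075 0.19 0 0 0.453;1 0.0028 0.0075 0.225 0 0 0.453;1 0.0028 0.0075 0.225 0 0 0.453;1 0.0028 0.0075 0.225 0 0 0.453'
python3 - <<'E'
from h import *
grab("wrist","w10")
go(.4302,-.2235,.0715,np.radians(-72.6))
E
```

```text
t: 22.7
eef_pos: [0.4308, -0.2238, 0.0761]
ee_rot: [3.141, -0.0, -1.268]
force: [0.5, 0.1, -0.2]
width: 0.0439
t [-0.0022  0.0023  0.0164] r [-0.0005 -0.0004 -0.0009] dist 0.005 rows>= 1.0
```

View pics/w10.png

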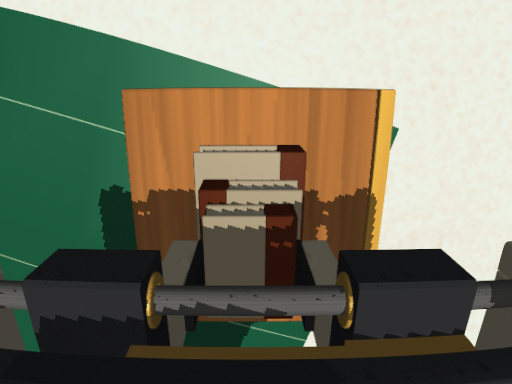

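The small book's spine (280,245) is on the brass side. I'll lower it to contact.

```bash
python3 -m inch '1 -0.002 0.002 0.004 0 0 0;1 -0.002 0.002 0.008 0 0 0;1 -0.002 0.002 0.012 0 0 0;1 -0.002 0.002 0.014 0 0 0;1 -0.002 0.002 0.014 0 0 0;1 -0.002 0.002 0.014 0 0 0'
```

```text
t: 23.35
eef_pos: [0.4298, -0.2238, 0.0718]
ee_rot: [-3.142, -0.0, -1.269]
force: [-0.1, 0.7, -0.0]
width: 0.044
```

```bash
python3 -m inch '1 0 0 0.002 0 0 0;1 0 0 0.002 0 0 0;1 0 0 0.002 0 0 0'
```

```text
t: 23.65
eef_pos: [0.4298, -0.2238, 0.0716]
ee_rot: [-3.141, -0.0, -1.269]
force: [-2.4, 1.7, 5.5]
width: 0.0437
```

```bash
python3 -m inch '0.4 0 0 -0.001 0 0 0;0 0 0 -0.001 0 0 0;0 0 0 -0.001 0 0 0;0 0 0 -0.001 0 0 0;0 0 0 -0.001 0 0 0;0 0 0 -0.1 0 0 0;0 0 0 -0.25 0 0 0;0 0 0 -0.4 0 0 0;0 0 0 -0.5 0 0 0;0 0 0 -0.6 0 0 0;0 0 0 -0.6 0 0 0;0 0 0 -0.6 0 0 0'
python3 - <<'E'
from h import *
f=grab("wrist","w11");P=cloud(f)
rect(P,.4306,-.2226,.08,.077,.1)
rect(P,.4306,-.2226,.08,.058,.1)
rect(P,.4306,-.2226,.15,.037,.1)
go(.5,.05,.25,np.radians(-90))
E
```

```text
t: 24.85
eef_pos: [0.4299, -0.2237, 0.2515]
ee_rot: [-3.14, -0.0, -1.269]
force: [0.2, -0.7, -0.2]
width: 0.0875
c [ 0.4294 -0.2223] short 44.1 long 56.7 short-dir deg 17.79 z 0.0846 2484
c [ 0.4297 -0.2223] short 54.2 long 68.9 short-dir deg 17.35 z 0.0843 3386
c [ 0.4299 -0.2221] short 64.4 long 101.1 short-dir deg 17.55 z 0.0679 5255
t [-0.8009 -0.4956  0.0024] r [0.0003 0.0005 0.2879] dist 0.283 rows>= 6.0
```

View pics/w11.png

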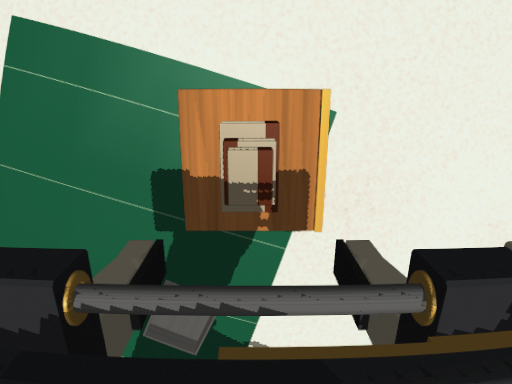

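```bash
python3 -m inch '0 -0.14 -0.08 0 0 0 0;0 -0.28 -0.16 0 0 0 0;0 -0.42 -0.24 0 0 0 0;0 -0.56 -0.32 0 0 0 0;0 -0.7 -0.4 0 0 0 0.05;0 -0.85 -0.48 0 0 0 0.1;0 -1 -0.5 0 0 0 0.15;0 -1 -0.5 0 0 0 0.15'
python3 - <<'E'
from h import *
go(.495,.419,.18,np.radians(-81.6))
E
```

```text
t: 25.7
eef_pos: [0.483, 0.1114, 0.2494]
ee_rot: [3.139, -0.001, -1.423]
force: [-0.2, -0.5, 0.1]
width: 0.0879
t [-1.0085 -0.1906  0.2301] r [ 0.0025 -0.0006  0.0007] dist 0.316 rows>= 7.0
```

```bash
python3 -m inch '0 -0.15 -0.03 0.03 0 0 0;0 -0.3 -0.06 0.06 0 0 0;0 -0.45 -0.09 0.1 0 0 0;0 -0.6 -0.12 0.14 0 0 0;0 -0.75 -0.15 0.18 0 0 0;0 -0.9 -0.18 0.23 0 0 0;0 -1 -0.19 0.23 0 0 0;0 -1 -0.19 0.23 0 0 0;0 -1 -0.19 0.23 0 0 0'
python3 - <<'E'
from h import *
f=grab("wrist","w12");P=cloud(f)
c,a,m=rect(P,.495,.419,.08,.0075,.03)
y=a-np.radians(90);print(np.degrees(y))
go(*c,.003,y)
E
```

```text
t: 26.6
eef_pos: [0.4964, 0.412, 0.1801]
ee_rot: [3.139, -0.002, -1.425]
force: [0.3, -0.7, 1.1]
width: 0.0877
c [0.4934 0.4174] short 60.1 long 90.2 short-dir deg 8.73 z 0.0125 5341
-81.26747608184814
t [-0.0225  0.0069  0.5925] r [ 0.0017 -0.0017 -0.0074] dist 0.178 rows>= 4.0
```

View pics/w12.png

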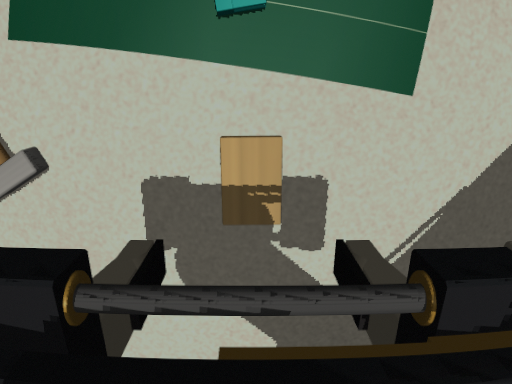

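```bash
python3 -m inch '0 -0.0225 0.007 0.15 0 0 -0.007;0 -0.0225 0.007 0.3 0 0 -0.007;0 -0.0225 0.007 0.44 0 0 -0.007;0 -0.0225 0.007 0.53 0 0 -0.007;0 -0.0225 0.007 0.57 0 0 -0.007;0 -0.0225 0.007 0.59 0 0 -0.007;0 -0.0225 0.007 0.59 0 0 -0.007;0 -0.0225 0.007 0.59 0 0 -0.007'
python3 -m inch '1 0 0 0 0 0 0;1 0 0 0 0 0 0;1 0 0 0 0 0 0;1 0 0 0 0 0 0;1 0 0 0 0 0 0;1 0 0 0 0 0 0;1 0 0 0 0 0 0;1 0 0 0 0 0 0' 15
python3 -m inch '1 0 0 -0.05 0 0 0;1 0 0 -0.15 0 0 0;1 0 0 -0.3 0 0 0;1 0 0 -0.45 0 0 0;1 0 0 -0.6 0 0 0;1 0 0 -0.6 0 0 0'
python3 - <<'E'
from h import *
go(.483,.12,.18,np.radians(-81.3))
E
```

```text
t: 27.45
eef_pos: [0.4948, 0.4194, 0.0069]
ee_rot: [-3.14, 0.002, -1.419]
force: [0.9, 0.6, 0.2]
width: 0.0878
t: 28.25
eef_pos: [0.494, 0.4188, 0.0055]
ee_rot: [-3.141, 0.0, -1.419]
force: [-1.3, -0.5, 5.7]
width: 0.0595
t: 28.85
eef_pos: [0.4967, 0.4212, 0.1938]
ee_rot: [-3.132, 0.008, -1.418]
force: [0.8, 0.8, 0.2]
width: 0.0597
t [0.9858 0.1986 0.0365] r [-0.0093  0.0073  0.001 ] dist 0.302 rows>= 7.0
```

```bash
python3 -m inch '1 0.1 0.02 0.03 0 0 0;1 0.22 0.05 0.03 0 0 0;1 0.36 0.08 0.03 0 0 0;1 0.5 0.11 0.03 0 0 0;1 0.64 0.14 0.03 0 0 0;1 0.78 0.17 0.03 0 0 0;1 0.9 0.19 0.03 0 0 0;1 0.985 0.1986 0.03 0 0 0;1 0.985 0.1986 0.03 0 0 0'
python3 - <<'E'
from h import *
print(arm.get_state()["width"])
go(.446,-.13,.18,np.radians(-76))
E
```

```text
t: 29.75
eef_pos: [0.4794, 0.1149, 0.1768]
ee_rot: [-3.141, 0.0, -1.422]
force: [0.9, 0.5, -0.3]
width: 0.0597
0.059695506079894954
t [ 0.7907  0.2313 -0.0109] r [-0.0003  0.0002 -0.0909] dist 0.247 rows>= 5.0
```

```bash
python3 -m inch '1 0.12 0.04 -0.01 0 0 -0.02;1 0.26 0.08 -0.01 0 0 -0.04;1 0.4 0.12 -0.01 0 0 -0.06;1 0.54 0.16 -0.01 0 0 -0.08;1 0.68 0.2 -0.01 0 0 -0.09;1 0.79 0.23 -0.01 0 0 -0.09;1 0.79 0.23 -0.01 0 0 -0.09'
python3 - <<'E'
from h import *
go(.429,-.2211,.125,np.radians(-72.6))
E
```

```text
t: 30.45
eef_pos: [0.4468, -0.1298, 0.1794]
ee_rot: [3.142, -0.0, -1.328]
force: [-0.8, 0.4, 0.3]
width: 0.0596
t [0.2811 0.1308 0.1816] r [ 0.     -0.0003 -0.0582] dist 0.108 rows>= 3.0
```

```bash
python3 -m inch '1 0.1 0.04 0 0 0 -0.02;1 0.2 0.09 0 0 0 -0.04;1 0.281 0.131 0.04 0 0 -0.058;1 0.281 0.131 0.1 0 0 -0.058;1 0.281 0.131 0.18 0 0 -0.058;1 0.281 0.131 0.18 0 0 -0.058;1 0.281 0.131 0.18 0 0 -0.058;1 0.281 0.131 0.18 0 0 -0.058'
python3 - <<'E'
from h import *
grab("wrist","w13")
go(.429,-.2211,.093,np.radians(-72.6))
E
```

```text
t: 31.25
eef_pos: [0.431, -0.2182, 0.1264]
ee_rot: [-3.14, -0.001, -1.263]
force: [0.3, 1.1, 0.4]
width: 0.0595
t [0.007  0.0094 0.1115] r [-0.0017 -0.001   0.004 ] dist 0.034 rows>= 1.0
```

View pics/w13.png

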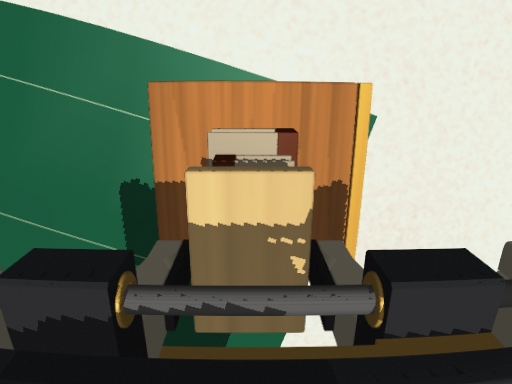

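The board is held square above the stack, filling (187..313, 168..330). I'll lower it.

```bash
python3 -m inch '1 0.007 0.009 0.04 0 0 0.004;1 0.007 0.009 0.08 0 0 0.004;1 0.007 0.009 0.1 0 0 0.004;1 0.007 0.009 0.11 0 0 0.004;1 0.007 0.009 0.11 0 0 0.004;1 0.007 0.009 0.11 0 0 0.004'
python3 - <<'E'
from h import *
go(.429,-.2211,.0895,np.radians(-72.6))
E
```

```text
t: 31.9
eef_pos: [0.4284, -0.2213, 0.0927]
ee_rot: [-3.141, -0.0, -1.268]
force: [0.3, -0.1, -0.7]
width: 0.0599
t [ 0.0001 -0.0021  0.0106] r [-0.0006 -0.0004 -0.0007] dist 0.003 rows>= 1.0
```

```bash
python3 -m inch '1 0 -0.002 0.004 0 0 0;1 0 -0.002 0.007 0 0 0;1 0 -0.002 0.009 0 0 0;1 0 -0.002 0.009 0 0 0;1 0 -0.002 0.009 0 0 0'
```

```text
t: 32.4
eef_pos: [0.4285, -0.2211, 0.0895]
ee_rot: [3.142, -0.0, -1.268]
force: [0.5, -0.4, 0.6]
width: 0.0599
```

```bash
python3 -m inch '1 0 0 0.002 0 0 0;1 0 0 0.002 0 0 0;1 0 0 0.002 0 0 0'
```

```text
t: 32.7
eef_pos: [0.4285, -0.2211, 0.0894]
ee_rot: [-3.141, -0.0, -1.268]
force: [-2.4, 1.6, 5.8]
width: 0.0598
```

```bash
python3 -m inch '0.2 0 0 -0.001 0 0 0;0 0 0 -0.001 0 0 0;0 0 0 -0.001 0 0 0;0 0 0 -0.001 0 0 0;0 0 0 -0.001 0 0 0;0 0 0 -0.1 0 0 0;0 0 0 -0.25 0 0 0;0 0 0 -0.4 0 0 0;0 0 0 -0.5 0 0 0;0 0 0 -0.6 0 0 0;0 0 0 -0.6 0 0 0;0 0 0 -0.6 0 0 0'
python3 - <<'E'
from h import *
f=grab("wrist","w14");P=cloud(f)
rect(P,.4306,-.2226,.08,.09,.12)
rect(P,.4306,-.2226,.1,.037,.12)
go(.64,.05,.27,np.radians(-90))
E
```

```text
t: 33.9
eef_pos: [0.4287, -0.221, 0.2692]
ee_rot: [-3.14, -0.0, -1.268]
force: [0.3, 0.2, 0.0]
width: 0.0872
c [ 0.4287 -0.2225] short 60.3 long 90.2 short-dir deg 17.42 z 0.0965 5340
c [ 0.4303 -0.2245] short 63.2 long 95.6 short-dir deg 18.46 z 0.0964 5872
t [-0.6516 -0.9431 -0.0055] r [0.0004 0.0005 0.2889] dist 0.344 rows>= 7.0
```

View pics/w14.png

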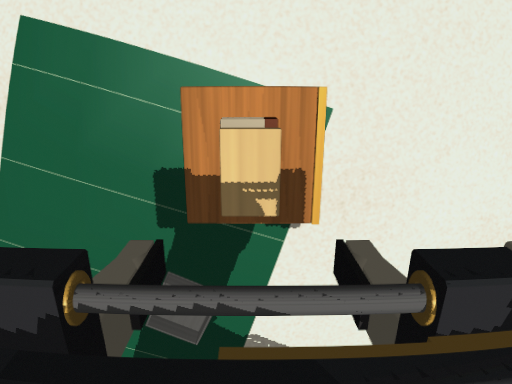

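```bash
python3 - <<'E'
from h import *
go(.55,-.02,.25,np.radians(-45))
E
```

```text
t [-0.5182 -0.5873  0.0612] r [ 1.000e-04  6.000e-04 -4.611e-01] dist 0.236 rows>= 5.0
```

```bash
python3 -m inch '0 -0.1 -0.12 0.03 0 0 -0.1;0 -0.2 -0.24 0.06 0 0 -0.2;0 -0.3 -0.36 0.06 0 0 -0.3;0 -0.4 -0.48 0.06 0 0 -0.4;0 -0.51 -0.587 0.06 0 0 -0.46;0 -0.518 -0.587 0.06 0 0 -0.46'
python3 - <<'E'
from h import *
go(.66,.172,.2,np.radians(-20))
E
```

```text
t: 34.55
eef_pos: [0.5517, -0.0166, 0.2485]
ee_rot: [3.139, 0.002, -0.781]
force: [-0.1, 0.4, -0.2]
width: 0.0876
t [-0.1859 -0.701   0.16  ] r [ 0.0021  0.0021 -0.4124] dist 0.223 rows>= 5.0
```

```bash
python3 -m inch '0 -0.04 -0.14 0.05 0 0 -0.1;0 -0.08 -0.28 0.1 0 0 -0.2;0 -0.12 -0.42 0.16 0 0 -0.3;0 -0.16 -0.56 0.16 0 0 -0.4;0 -0.186 -0.7 0.16 0 0 -0.412;0 -0.186 -0.7 0.16 0 0 -0.412;0 -0.186 -0.7 0.16 0 0 -0.412;0 -0.186 -0.7 0.16 0 0 -0.412'
python3 - <<'E'
from h import *
f=grab("wrist","w15");P=cloud(f)
rect(P,.66,.172,.05,.055,.08)
c,a,m=rect(P,.66,.172,.05,.03,.08)
q=P[m];print(np.nanmax(q[:,2]))
for lo,hi in((.058,.08),(.03,.08)):
    mm=m&(P[...,2]>lo)&(P[...,2]<hi);(x,y),r=cv2.minEnclosingCircle((P[mm][:,:2]*1000).astype(np.float32));print("circ",x,y,r)
E
```

```text
t: 35.35
eef_pos: [0.6587, 0.1666, 0.2018]
ee_rot: [3.14, 0.001, -0.356]
force: [-0.1, -0.2, 0.6]
width: 0.0876
c [0.6585 0.1661] short 21.1 long 21.6 short-dir deg 57.5 z 0.0645 487
c [0.6586 0.1661] short 48.7 long 49.2 short-dir deg 28.39 z 0.035 1953
0.06671744058574397
circ 658.4522705078125 166.0575408935547 10.971830368041992
circ 658.5509033203125 166.10179138183594 24.970722198486328
```

View pics/w15.png

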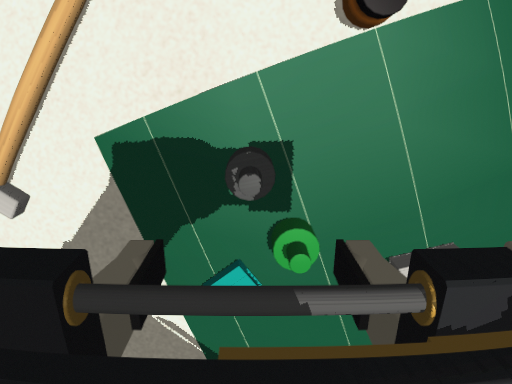

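The iron weight's knob is at (249,183), measured at (0.6585,0.1661). The green one at (298,245) clears the fingers.

```bash
python3 - <<'E'
from h import *
go(.6585,.1661,.039,-.356)
E
python3 -m inch '0 0 0.001 0.12 0 0 0;0 0 0.001 0.25 0 0 0;0 0 0.001 0.37 0 0 0;0 0 0.001 0.46 0 0 0;0 0 0.001 0.52 0 0 0;0 0 0.001 0.54 0 0 0;0 0 0.001 0.54 0 0 0;0 0 0.001 0.54 0 0 0'
python3 - <<'E'
from h import *
go(.6585,.1661,.039,-.356)
E
```

```text
t [-2.000e-04  1.200e-03  5.448e-01] r [0.0008 0.0007 0.    ] dist 0.163 rows>= 4.0
t: 36.2
eef_pos: [0.6601, 0.1672, 0.0423]
ee_rot: [-3.14, -0.001, -0.355]
force: [-0.3, 0.4, -0.9]
width: 0.0881
t [-0.0038  0.0052  0.0111] r [-0.0012 -0.0013  0.0008] dist 0.004 rows>= 1.0
```

```bash
python3 -m inch '0 -0.004 0.005 0.01 0 0 0;0 -0.004 0.005 0.01 0 0 0;1 -0.004 0.005 0.01 0 0 0;1 -0.004 0.005 0.01 0 0 0;1 -0.004 0.005 0.01 0 0 0;1 -0.004 0.005 0.01 0 0 0;1 -0.004 0.005 0.01 0 0 0;1 -0.004 0.005 0.01 0 0 0;1 -0.004 0.005 0.01 0 0 0;1 -0.004 0.005 0.01 0 0 0;1 -0.004 0.005 0.01 0 0 0;1 -0.004 0.005 0.01 0 0 0' 45
python3 -m inch '1 0 0 -0.02 0 0 0;1 0 0 -0.06 0 0 0;1 0 0 -0.12 0 0 0;1 0 0 -0.2 0 0 0;1 0 0 -0.3 0 0 0;1 0 0 -0.42 0 0 0;1 0 0 -0.55 0 0 0;1 0 0 -0.55 0 0 0;1 0 0 -0.55 0 0 0'
python3 - <<'E'
from h import *
go(.56,0,.22,np.radians(-45))
E
```

```text
t: 37.4
eef_pos: [0.6578, 0.1664, 0.0379]
ee_rot: [-3.142, -0.0, -0.355]
force: [1.3, 0.3, -0.1]
width: 0.0209
t: 38.3
eef_pos: [0.6578, 0.1665, 0.2045]
ee_rot: [-3.139, -0.001, -0.355]
force: [-0.4, 0.1, -6.0]
width: 0.0212
t [-0.1125  0.6337 -0.0533] r [-0.0023 -0.0006  0.4109] dist 0.194 rows>= 4.0
```

```bash
python3 -m inch '1 -0.02 0.09 -0.05 0 0 0.06;1 -0.04 0.2 -0.05 0 0 0.12;1 -0.06 0.32 -0.05 0 0 0.2;1 -0.08 0.44 -0.05 0 0 0.28;1 -0.1 0.55 -0.05 0 0 0.36;1 -0.11 0.63 -0.05 0 0 0.41;1 -0.1125 0.634 -0.05 0 0 0.41'
python3 - <<'E'
from h import *
go(.428,-.222,.2,np.radians(-72.6))
E
```

```text
t: 39.0
eef_pos: [0.5572, -0.0027, 0.2166]
ee_rot: [3.139, 0.002, -0.788]
force: [1.0, 0.4, -4.8]
width: 0.0208
t [0.2146 0.8206 0.0574] r [0.0032 0.0012 0.4574] dist 0.255 rows>= 6.0
```

```bash
python3 -m inch '1 0.02 0.09 0.05 0 0 0.07;1 0.04 0.2 0.05 0 0 0.15;1 0.07 0.32 0.05 0 0 0.23;1 0.1 0.44 0.05 0 0 0.3;1 0.13 0.56 0.05 0 0 0.37;1 0.17 0.68 0.05 0 0 0.42;1 0.2 0.77 0.05 0 0 0.457;1 0.2146 0.82 0.05 0 0 0.457;1 0.2146 0.82 0.05 0 0 0.457;1 0.2146 0.82 0.05 0 0 0.457'
python3 - <<'E'
from h import *
grab("wrist","w16");f=grab("side","s16")
go(.4285,-.222,.138,np.radians(-72.6))
E
```

```text
t: 40.0
eef_pos: [0.4315, -0.2197, 0.2021]
ee_rot: [3.141, 0.001, -1.263]
force: [0.3, 0.1, -5.1]
width: 0.0209
t [0.0051 0.0138 0.2147] r [0.0006 0.0005 0.0048] dist 0.065 rows>= 2.0
```

View pics/w16.png

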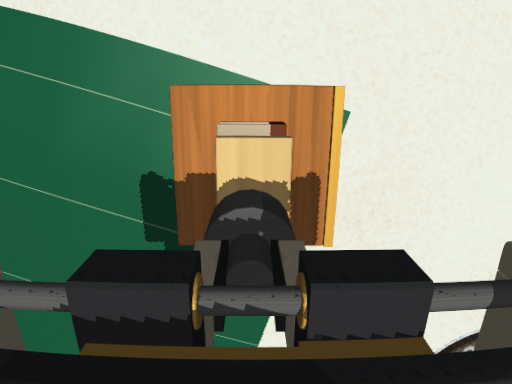

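The weight at (252,225) hangs upright above the board. I'll lower it.

```bash
python3 -m inch '1 0.005 0.008 0.03 0 0 0;1 0.005 0.0135 0.08 0 0 0;1 0.005 0.0135 0.13 0 0 0;1 0.005 0.0135 0.17 0 0 0;1 0.005 0.0135 0.2 0 0 0;1 0.005 0.0135 0.21 0 0 0;1 0.005 0.0135 0.213 0 0 0;1 0.005 0.0135 0.213 0 0 0'
python3 - <<'E'
from h import *
go(.4285,-.222,.134,np.radians(-72.6))
E
```

```text
t: 40.9
eef_pos: [0.4288, -0.2226, 0.1393]
ee_rot: [-3.141, -0.0, -1.263]
force: [0.2, -0.4, -4.9]
width: 0.0209
t [-0.0023  0.0003  0.0175] r [-0.0004 -0.0003  0.0043] dist 0.005 rows>= 1.0
```

```bash
python3 -m inch '1 0 0 0.005 0 0 0;1 0 0 0.009 0 0 0;1 0 0 0.012 0 0 0;1 0 0 0.014 0 0 0;1 0 0 0.015 0 0 0;1 0 0 0.015 0 0 0;1 0 0 0.015 0 0 0'
```

```text
t: 41.6
eef_pos: [0.4285, -0.2226, 0.1345]
ee_rot: [-3.142, -0.0, -1.263]
force: [-0.3, 0.2, -5.0]
width: 0.0206
```

```bash
python3 -m inch '1 0 0 0.002 0 0 0;1 0 0 0.003 0 0 0;1 0 0 0.003 0 0 0;1 0 0 0.003 0 0 0'
```

```text
t: 42.0
eef_pos: [0.4285, -0.2226, 0.1338]
ee_rot: [-3.141, -0.0, -1.263]
force: [-1.3, 1.9, -1.6]
width: 0.0209
```

```bash
python3 -m inch '1 0 0 0.001 0 0 0;1 0 0 0.0015 0 0 0;1 0 0 0.0015 0 0 0'
```

```text
t: 42.3
eef_pos: [0.4287, -0.2227, 0.1338]
ee_rot: [-3.141, -0.001, -1.263]
force: [-3.0, 2.1, 4.6]
width: 0.0207
```

```bash
python3 -m inch '0.6 0 0 -0.001 0 0 0;0.3 0 0 -0.001 0 0 0;0 0 0 -0.001 0 0 0;0 0 0 -0.001 0 0 0;0 0 0 -0.001 0 0 0;0 0 0 -0.001 0 0 0;0 0 0 -0.08 0 0 0;0 0 0 -0.2 0 0 0;0 0 0 -0.35 0 0 0;0 0 0 -0.5 0 0 0;0 0 0 -0.5 0 0 0;0 0 0 -0.5 0 0 0'
python3 - <<'E'
from h import *
f=grab("wrist","w17");P=cloud(f)
for nm,lo,hi in(("knob",.152,.18),("body",.12,.14),("board",.09,.11)):
    print(nm);rect(P,.4306,-.2226,.08,lo,hi)
m=(np.hypot(P[...,0]-.4306,P[...,1]+.2226)<.05)&(P[...,2]>.125)
(x,y),r=cv2.minEnclosingCircle((P[m][:,:2]*1000).astype(np.float32));print("circ",x,y,r)
f=grab("side","s17");P=cloud(f);grab("scene","c17")
print("side base");rect(P,.43,-.215,.14,.013,.03)
im=f["img"][90:240,200:400];cv2.imwrite("pics/s17c.png",cv2.resize(im,None,fx=4,fy=4)[:,:,::-1])
for n in("side","scene"):
    A=cv2.imread(f"pics/{n}0.png").astype(int);B=cv2.imread(f"pics/{'s' if n=='side' else 'c'}17.png").astype(int)
    for nm,(u,v) in(dict(dish=(280,210),jar=(180,165)) if n=="side" else dict(dish=(287,200),jar=(187,231))).items():
        print(n,nm,np.abs(A-B)[v-12:v+13,u-12:u+13].mean())
E
```

```text
t: 43.5
eef_pos: [0.4289, -0.2225, 0.2842]
ee_rot: [-3.139, -0.001, -1.263]
force: [-0.6, -0.3, -0.9]
width: 0.0872
knob
c [ 0.4288 -0.2233] short 20.9 long 21.5 short-dir deg -25.29 z 0.1604 522
body
c [ 0.4285 -0.2233] short 48.4 long 49.3 short-dir deg 18.15 z 0.1305 1571
board
c [ 0.4289 -0.2227] short 60.1 long 90.0 short-dir deg 17.19 z 0.0965 2659
circ 430.62371826171875 -222.79962158203125 49.99637222290039
side base
c [ 0.4281 -0.2226] short 167.8 long 178.1 short-dir deg 17.17 z 0.0189 1719
side dish 59.221333333333334
side jar 12.352
scene dish 39.904
scene jar 3.159466666666667
```

View pics/w17.png

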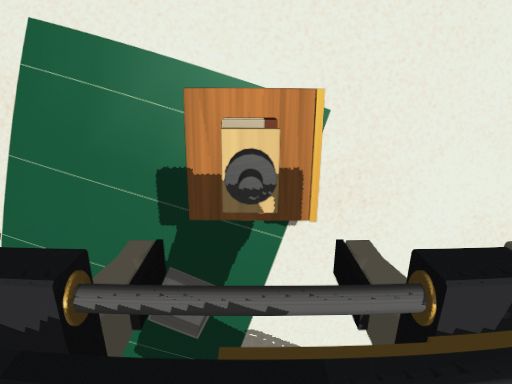

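View pics/s17c.png

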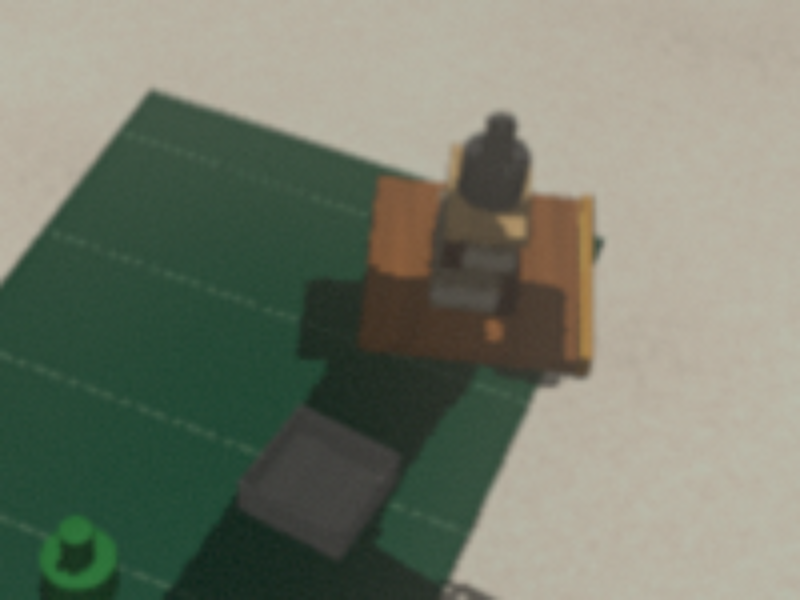

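The weight stands at (250,178) on the board and all five pieces are aligned. The dish is still at its original pixel position, (280,210) in the side view, only shaded. The gripper is open and clear, so I'm handing the job in.

```bash
python3 - <<'E'
from station import arm
print(arm.job_done())
E
```

```text
the job is handed in; nothing more can be done
None
```

The pressing pile is built on the brass-edged base and handed in at about 43.7 s of the 136 s allowed. In order it is the large book (spine to the brass), the middle book (spine away), the small book (spine to the brass), the board, then the iron weight. I lowered each piece until the force reading showed contact before letting go. The hand-in gave no verdict.

- **Position:** in the wrist-camera fits after each placing, every piece was within about 1 mm of the one below. The large book was about 0.7 mm from the base centre.
- **Angle:** the books and board were within about 0.5° of the base's 17.4°.
- **Heights:** the top surfaces read 44.6, 66.6, 84.6, 96.5 and 160.4 mm, against expected 44, 66, 84, 96 and 160 mm.
- **Dish and jar:** the dish is at its original pixel position in the side view. A before/after picture comparison showed large differences at the dish, which I put down to the arm's shadow, and only small ones at the jar. I did not measure the position of either again with depth.
- **Disagreements:** the side camera put the large book about 3 mm off the wrist camera's position, and its base fit was also a few millimetres off. I used the wrist camera's values. One circle fit on the weight failed because it also took in points from outside the weight (50 mm radius), so I used separate fits of its knob and body, which agreed.

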